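# Let the queued mailing tubes into the drop bin and ease its lid shut

## Robot

A 7-joint arm with a two-finger parallel gripper is mounted at the origin on the work surface. World frame = base frame: x ahead of the robot, y to its left, z up, the work surface at z = 0. Lengths are in m, angles in rad, forces in N, time in s.
With the tool pointing down it reaches from about 0.425 to 0.8 m from the base axis. Payload 8.3 kg.
Tool frame: the origin (TCP) lies between the finger pads; the fingertips stand 17 mm ahead of it and the grasp point (between the pads) lies 2 mm behind it; z points along the fingers, x is the direction in which the jaws open and shut, and the axes are right-handed (so a half turn about z gives the same grasp; the last joint's range is limited). The gripper opens to 85 mm and grips with 20 to 120 N. Pads are 22 mm wide; open, the fingers measure 114 mm over their backs; the gripper's body (76 mm by 85 mm) begins 54 mm behind the grasp point. The pads swing forward as they close: fully open they stand 13 mm farther back than shut.
Start: joints at [-1.23, 0.383, 0.016, 1.37, -0.006, 1.388, -0.046], TCP at [0.246, 0.575, 0.228] pointing down, gripper open.
Joint ranges: [-2.95, 2.95], [-0.25, 2.06], [-1.52, 1.56], [0.18, 2.33], [-1.44, 4.58], [0.02, 2.06], [-3.01, 3.01]. Speed limits (rad/s): [2.39, 2.39, 3.01, 3.01, 3.14, 3.14, 3.14].

## Interface

Orientations are given as a 3x3 rotation matrix whose columns are the frame's x, y, z axes.
In Python, from cell import r gives the robot as it stands. The module is installed in compiled form; this text tells all that it offers.
- The arm moves only by the shell command python3 -m handwheel 'ROWS' [OPENING] [FORCE]. ROWS is JSON, a list of rows, each a list of 6 numbers: the shift along the tool's x, y, z in mm, then the turn, a rotation vector about the tool's x, y, z in rad. In form: [[x, y, z, ax, ay, az], ...]. A call has 1 to 8 rows; each row is the pose to reach, as a shift and turn from the pose commanded when the call began, along the tool's axes at that moment; what a row does not reach only later rows make up. A row lasts 1/10 s, in which the tool goes at most 50 mm and 8.59 degrees, less where a joint would pass 70% of its speed; a pose out of reach is approached as far as the arm can. A call with a gripper value outside its range is refused whole. OPENING is the opening, from 0 (shut) to 1 (fully open), set as the call begins (- or left out, the last holds). The fingers move at their own pace and stop on an object; FORCE is the grip in N (left out, the last holds). Time passes only in rows, so rows that repeat a pose let the fingers close. It gives the time, the measured TCP pose, the force and the opening at its end, in the units of the state.
- r.state(): the state, without advancing time (a new reading comes with each control period).
- r.grab_frame(name): name is "scene" or "side" or "wrist"; returns a dict with "pixels" (480x640x3 uint8, red, green, blue), "fx", "fy", "cx", "cy" (pixels), "k1" (the pictures are not rectified: a ray, as slopes to the right and down, at radius r is drawn at 1 + k1 r^2 times it, then the intrinsics apply), "rvec" (rotation vector, rad) and "tvec" (3), from world to camera coordinates, as OpenCV has them. Camera axes: x right, y down, z forward; pixel columns grow to the right and rows downward; lengths in m; the calibration is good to about 2 mm. A picture is of the moment at which its call begins. There is no depth.
- r.finish_job(): hands the job in, once; it reports no verdict.
The state is a dict: "time": time; "joints": joint angles; "joint_velocities": joint speeds; "effort": joint torques, N m; "eef_pos": TCP position; "tool_rot": TCP orientation; "wrist_force": force on the tool from outside, world axes, zero at the start; "wrist_torque": the same for the moment, N m; "finger_gap": finger opening in m.
Only numpy, scipy, OpenCV 4.12 (cv2) and the standard library are available. Lean on these libraries where they do the work, as an engineer would, in place of code of your own. Each camera call takes 0.05 s, during which the arm holds its last target.

## Task

Two mailing tubes wait on the chute of the blue drop bin, held back by its orange lid. With the fingertips press the bin's red pedal fully down so that the lid opens wide, keep it down until both tubes have rolled into the bin, then let the pedal up slowly so that the lid is eased fully shut and never drops or slams. Only the pedal is to be touched: do not touch the lid or the tubes, grasp nothing, and leave the other things on the counter where they are.

Things in the scene. Friction and masses are not known exactly. Their poses are not given: they have to be found in the camera images.
- bin: Blue steel drop bin fixed to the counter. Origin: centre of the tub's underside, at counter height; x points from the pedal to the chute, y left, z up. Tub 160 (x) by 180 (y) mm, walls 5 mm, rim 118 mm high; top of the shut lid 167 mm. Behind it the chute with orange rails climbs at 0.30 rad to x = +230 mm, 190 mm high. The lever runs along the right side (y = -108 mm).
- lever (a joint): Pedal lever's angle in rad: 0 at rest (pedal up, lid shut), grows as the pedal is pressed down; stop at 0.42. Pivot at bin x = -115, z = 70 mm, axis along bin y; the pedal's middle is 120 mm from it, 0.20 rad above level at rest, 0.22 rad below at the stop: it falls about 50 mm. Takes about 6 to 12 N. Let go, a return spring and the lid's weight throw it up and the lid slams.
- lid (a joint): Lid's angle in rad: 0 shut, about 1.05 fully open. Linked to the lever: it always turns 2.5 times as far and as fast as the lever. Hinged along the tub's near rim (bin x = -80 mm, z = 118 mm), so that its far edge rises and lets the tubes pass. Its weight and the lever's spring shut it.
- hood: The orange lid itself, a hood 168 (x) by 194 (y) by 48 mm; its origin lies on the hinge, in the middle of the tub's near rim, 118 mm above the counter; its x axis points to the lid's far edge. Not to be touched.
- pedal_top (a point): Middle of the upper face of the red pedal plate, 50 mm (bin x) by 70 mm (bin y), with black ribs. In the bin's frame at x = -231, y = -78, z = 100 mm at rest, about 50 mm high when fully pressed. Moves and tilts with the pedal; its y axis is along the bin's y.
- tube_a: Lower mailing tube: brown cardboard cylinder with white end caps, 40 mm in diameter, 117 mm long, lying across the chute against the lid; 50 to 100 g. Origin at its centre, y along the tube.
- tube_b: Upper mailing tube, the same as tube_a, lying behind it on the chute. Both roll down by themselves into the tub once the lid is open.
- tape_roll: Bystander: roll of amber packing tape lying flat, 96 mm across, 48 mm high; origin at the centre of its underside.
- carton: Bystander: small brown carton, 110 by 80 by 50 mm; origin at the centre of its underside.
- mug: Bystander: white mug 76 mm across, 85 mm high; origin at the centre of its underside.
- stapler: Bystander: blue and black stapler, 130 by 36 by 55 mm; origin at the centre of its underside.
- glue: Bystander: white glue jar with an orange cap, 56 mm across, 110 mm high; origin at the centre of its underside.
- label_box: Bystander: white box of labels, 100 by 70 by 45 mm; origin at the centre of its underside.
Things that resemble listed ones, but are neither listed nor needed, are in the scene too. What is shaped like the tube_a but pink or purple is not meant. Leave any purple look-alike of the tube_b alone.

How it is judged:
By the outcome, as a careful person would: the job done as asked, in the order asked, and still so for the second after the job is handed in, with the robot touching nothing.
It also fails if it takes over 38 s, if anything falls off the work surface, if the arm or the gripper's body presses on something with over 40 N, if the wrist force passes 120 N, or if a joint passes its speed limit or range.

## Working session

There is one attempt and no reset: what is moved stays moved. The work goes in short steps, Python scripts to look and compute and a shell command to move; the robot and the scene stay as the last step left them, time stands still between calls to the robot, and variables do not carry over. Pictures are saved under pics/ and viewed, and the job is handed in when it is done.

```bash
mkdir -p pics; cat > h.py <<'E'
import numpy as np, cv2
from cell import r
def save(n,f):
    cv2.imwrite('pics/'+n+'.png', cv2.cvtColor(f['pixels'],cv2.COLOR_RGB2BGR))
def ray(f,u,v):
    x=(u-f['cx'])/f['fx'];y=(v-f['cy'])/f['fy']
    a,b=x,y
    for _ in range(50):
        k=1+f['k1']*(a*a+b*b); a,b=x/k,y/k
    R=cv2.Rodrigues(np.array(f['rvec'],float))[0];t=np.array(f['tvec'],float)
    d=R.T@np.array([a,b,1.]);return -R.T@t,d/np.linalg.norm(d)
def onz(f,u,v,z):
    c,d=ray(f,u,v);return c+d*(z-c[2])/d[2]
def proj(f,p):
    R=cv2.Rodrigues(np.array(f['rvec'],float))[0];q=R@np.array(p)+np.array(f['tvec'])
    a,b=q[0]/q[2],q[1]/q[2];k=1+f['k1']*(a*a+b*b)
    return np.array([f['fx']*a*k+f['cx'],f['fy']*b*k+f['cy']])
E
python3 - <<'E'
from h import *
import pickle
s=r.state();print({k:np.round(v,3) for k,v in s.items()})
for n in ['scene','side','wrist']:
    f=r.grab_frame(n);save(n+'0',f);pickle.dump(f,open(n+'0.pkl','wb'))
    print(n,f['fx'],f['k1'],np.round(ray(f,320,240),3))
E
```

```text
{'time': np.float64(0.0), 'joints': array([-1.23 ,  0.384,  0.016,  1.371, -0.006,  1.388, -0.047]), 'joint_velocities': array([-0.002,  0.001, -0.001, -0.001,  0.001, -0.   ,  0.001]), 'effort': array([-1.0000e-03, -6.2759e+01,  8.4300e-01, -3.7182e+01,  1.7000e-02,
        1.4000e-02,  0.0000e+00]), 'eef_pos': array([0.245, 0.574, 0.227]), 'tool_rot': array([[ 0.393,  0.92 , -0.001],
       [ 0.92 , -0.393, -0.002],
       [-0.002,  0.   , -1.   ]]), 'wrist_force': array([-0.319,  0.402, -0.091]), 'wrist_torque': array([ 0.005,  0.024, -0.014]), 'finger_gap': np.float64(0.086)}
scene 548.4878416393324 0.0031580264036786838 [[ 1.306 -0.575  0.959]
 [-0.628  0.418 -0.656]]
side 476.1899848930242 -0.017967040963884337 [[ 0.018 -0.585  0.967]
 [ 0.446  0.495 -0.746]]
wrist 337.33206880772934 -0.02291179848900171 [[ 0.185  0.599  0.373]
 [ 0.246 -0.086 -0.966]]
```

View pics/scene0.png

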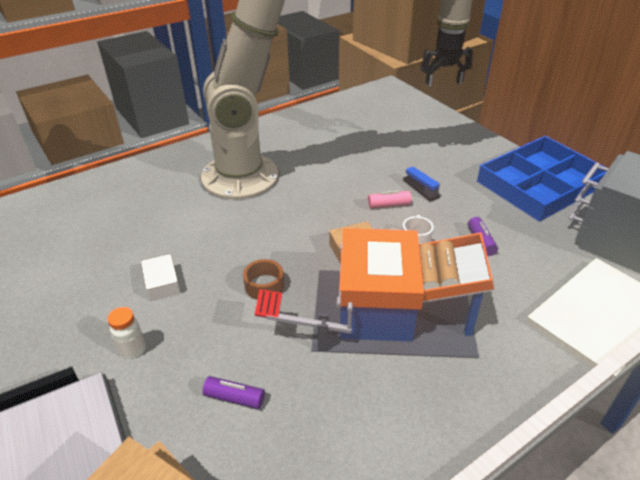

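View pics/side0.png

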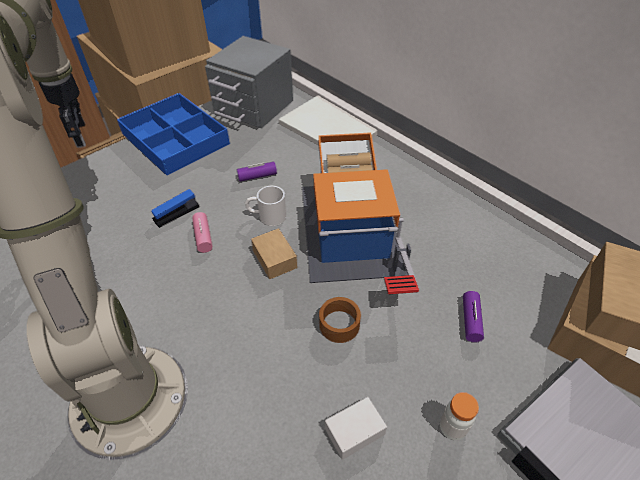

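View pics/wrist0.png

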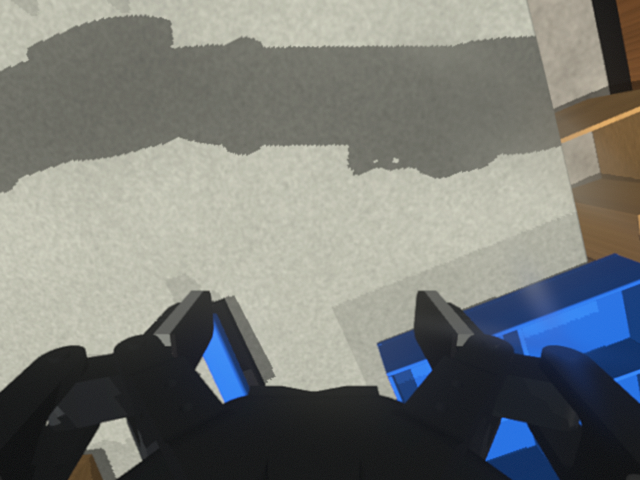

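The scene view shows the red pedal near (268,304), the orange lid near (380,265), and the tape roll close to the pedal at (264,278). In the side view the pedal is at (402,285) and the tubes are behind the lid at (349,160). I'll measure the pedal and the bin's heading next.

```bash
cat > m.py <<'E'
from h import *
import pickle
F={n:pickle.load(open(n+'0.pkl','rb')) for n in ['scene','side']}
def tri(uvs):
    A=np.zeros((3,3));b=np.zeros(3)
    L=[]
    for n,uv in uvs.items():
        c,d=ray(F[n],*uv);P=np.eye(3)-np.outer(d,d);A+=P;b+=P@c;L.append((c,d))
    p=np.linalg.solve(A,b)
    return p,[np.linalg.norm((np.eye(3)-np.outer(d,d))@(p-c)) for c,d in L]
uv={}
for n,f in F.items():
    im=f['pixels'];h=cv2.cvtColor(im,cv2.COLOR_RGB2HSV)
    m=(((h[...,0]<5)|(h[...,0]>174))&(h[...,1]>150)&(h[...,2]>90)).astype(np.uint8)
    m=cv2.morphologyEx(m,cv2.MORPH_CLOSE,np.ones((7,7)))
    k,l,st,ce=cv2.connectedComponentsWithStats(m)
    for i in range(1,k):
        if st[i,4]>60: print(n,st[i],ce[i])
    cs,_=cv2.findContours(m,cv2.RETR_EXTERNAL,cv2.CHAIN_APPROX_NONE)
    c=max(cs,key=cv2.contourArea)
    print(n,cv2.approxPolyDP(c,4,True)[:,0].tolist())
    # lid
    m=((h[...,0]>=6)&(h[...,0]<16)&(h[...,1]>190)).astype(np.uint8)
    cs,_=cv2.findContours(m,cv2.RETR_EXTERNAL,cv2.CHAIN_APPROX_NONE)
    for c in cs:
        if cv2.contourArea(c)>300: print('or',n,cv2.contourArea(c),cv2.approxPolyDP(c,4,True)[:,0].tolist())
    x,y=(200,200) if n=='scene' else (290,120)
    cv2.imwrite(f'pics/{n}_crop.png',cv2.cvtColor(cv2.resize(im[y:y+200,x:x+266],None,fx=3,fy=3,interpolation=cv2.INTER_CUBIC),cv2.COLOR_RGB2BGR)[:600,:798])
E
python3 m.py
```

```text
scene [256 289  26  27 572] [267.81118881 302.48776224]
scene [[260, 289], [256, 314], [277, 315], [281, 293]]
side [384 275  35  19 524] [400.83969466 284.17366412]
side [[418, 289], [412, 275], [384, 277], [388, 293]]
```

View pics/scene_crop.png

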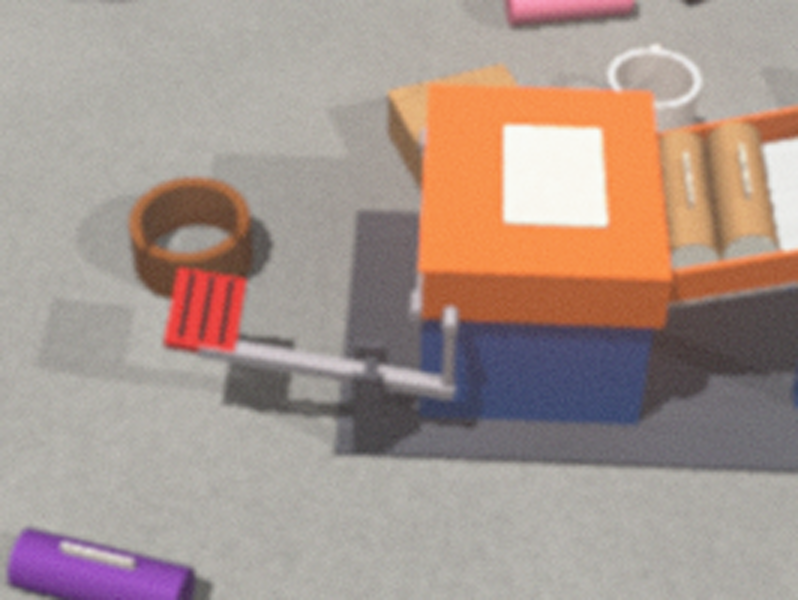

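View pics/side_crop.png

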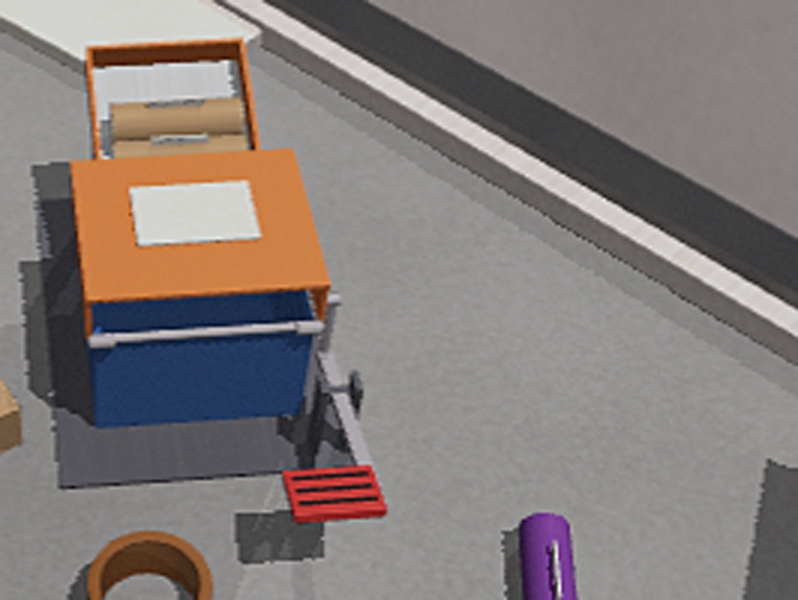

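The crops show the lid corners clearly, and the pedal is clear of the tape roll and other clutter. I'll triangulate them.

```bash
cat >> m.py <<'E'
print('----')
S=lambda u,v:(200+u/3-.33,200+v/3-.33); D=lambda u,v:(290+u/3-.33,120+v/3-.33)
L={'nl':(S(430,86),D(88,298)),'fl':(S(652,92),D(72,163)),'fr':(S(669,280),D(295,150)),'nr':(S(420,272),D(328,286))}
P={}
for k,(a,b) in L.items():
    P[k],e=tri({'scene':a,'side':b}); print(k,np.round(P[k],4),np.round(e,4))
x=(P['fl']-P['nl'])+(P['fr']-P['nr']);y=(P['nl']-P['nr'])+(P['fl']-P['fr'])
print('lens',np.linalg.norm(x)/2,np.linalg.norm(y)/2)
a1=np.arctan2(x[1],x[0]);a2=np.arctan2(-y[0],y[1]);print('yaw',a1,a2)
pc,e=tri({'scene':(267.8,302.5),'side':(400.8,284.2)});print('pedal',pc,e)
# pedal corners
C={'1':((277,315),(388+30,289)),}
c=sum(P.values())/4;print('lid c',c)
for yaw in [(a1+a2)/2]:
    ex=np.array([np.cos(yaw),np.sin(yaw),0]);ey=np.array([-ex[1],ex[0],0])
    print('pedal rel lid centre in bin axes',(pc-c)@ex,(pc-c)@ey,pc[2]-c[2],'expect lid centre x~+4: pedal -231-4,-78')
# pedal corners: bin -> near(x-) left etc. scene order / side order
pcor=[((260,289),(384,277)),((256,314),(388,293)),((277,315),(418,289)),((281,293),(412,275))]
# scene: far from side cam...
for a,b in zip([(260,289),(256,314),(277,315),(281,293)],[(388,293),(418,289),(412,275),(384,277)]):
    p,e=tri({'scene':a,'side':b});print('pedal corner',np.round(p,4),np.round(e,4))
E
python3 m.py | sed -n '/----/,$p'
```

```text
----
nl [ 0.541  -0.0032  0.1648] [0.0007 0.0007]
fl [0.6418 0.1291 0.1637] [0.0009 0.0009]
fr [0.7946 0.0086 0.1646] [0.0001 0.0001]
nr [ 0.6918 -0.1204  0.1618] [0.0007 0.0007]
lens 0.1656275774237979 0.19282734082686587
yaw 0.9088169950294123 0.9064519460346212
pedal [ 0.5834177  -0.22991985  0.09595094] [np.float64(0.000492224447991596), np.float64(0.0004922244479916453)]
lid c [0.66727922 0.00354777 0.16371639]
pedal rel lid centre in bin axes -0.23561020710488834 -0.0776383334404867 -0.06776544621219467 expect lid centre x~+4: pedal -231-4,-78
pedal corner [ 0.5425 -0.2265  0.0989] [0.0017 0.0017]
pedal corner [ 0.5996 -0.2666  0.0989] [0. 0.]
pedal corner [ 0.6231 -0.2303  0.0944] [0.0003 0.0003]
pedal corner [ 0.5724 -0.19    0.0926] [0.0007 0.0007]
```

Lid measures 166×193 mm at z≈0.164, the yaws agree (0.908 and 0.906), and the pedal sits where the bin frame predicts: top at (0.584, -0.230, ~0.098). I'll shut the fingers and traverse high, keeping the tool's orientation.

```bash
python3 -m handwheel '[[-8,8,-20,0,0,0],[-28,29,-40,0,0,0],[-56,58,-50,0,0,0],[-84,87,-50,0,0,0],[-112,116,-50,0,0,0],[-140,145,-50,0,0,0],[-168,174,-50,0,0,0],[-196,203,-50,0,0,0]]' 0 20; python3 -m handwheel '[[-28,29,0,0,0,0],[-56,58,0,0,0,0],[-84,87,0,0,0,0],[-112,116,0,0,0,0],[-140,145,0,0,0,0],[-168,174,0,0,0,0],[-196,203,0,0,0,0],[-224,232,0,0,0,0]]'
```

```text
time: 0.95
eef_pos: [0.3555, 0.313, 0.2776]
tool_rot: [[0.393, 0.92, -0.0], [0.92, -0.393, 0.0], [-0.0, -0.0, -1.0]]
wrist_force: [-0.1, 0.6, -0.4]
finger_gap: -0.0004
time: 1.75
eef_pos: [0.4807, 0.016, 0.2778]
tool_rot: [[0.393, 0.92, 0.0], [0.92, -0.393, 0.0], [0.0, -0.0, -1.0]]
wrist_force: [0.8, 0.4, 0.1]
finger_gap: -0.0006
```

```bash
python3 -m handwheel '[[-28,29,0,0,0,0],[-56,58,0,0,0,0],[-84,87,0,0,0,0],[-112,116,10,0,0,0],[-140,145,35,0,0,0],[-165,171,65,0,0,0],[-182,188,95,0,0,0],[-186,192,115,0,0,0]]'; python3 - <<'E'
from h import *
import pickle
f=r.grab_frame('scene');save('scene1',f);f=r.grab_frame('side');save('side1',f);f=r.grab_frame('wrist');save('wrist1',f)
s=r.state();print(s['time'],s['eef_pos'],s['joints'],s['wrist_force'])
E
```

```text
time: 2.55
eef_pos: [0.5827, -0.2323, 0.1598]
tool_rot: [[0.397, 0.918, -0.004], [0.918, -0.397, -0.001], [-0.003, -0.003, -1.0]]
wrist_force: [0.0, 0.4, -0.5]
finger_gap: 0.0002
2.7 [ 0.58299461 -0.2287167   0.16122903] [-0.14944674  0.48868936  0.66780802  1.48362135 -0.30731401  1.27973976
  1.71697082] [ 0.28017002  0.29099649 -0.54780264]
```

View pics/scene1.png

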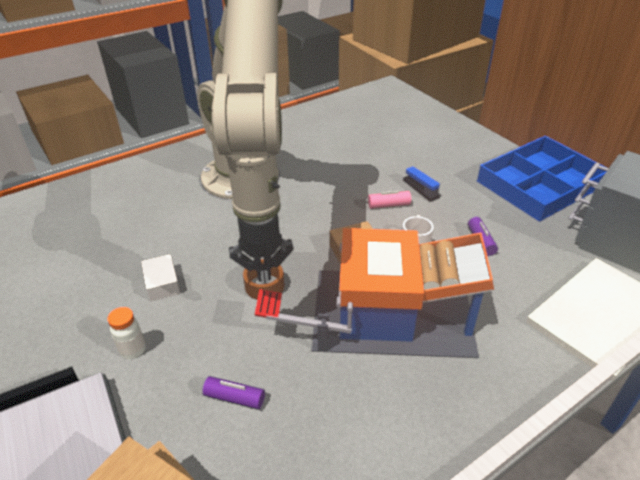

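View pics/side1.png

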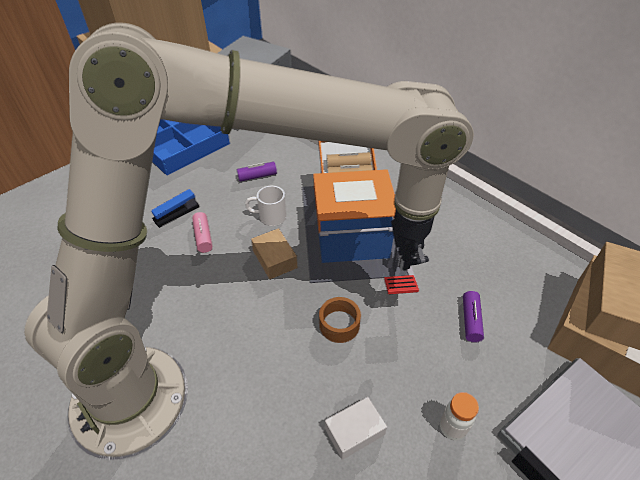

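View pics/wrist1.png

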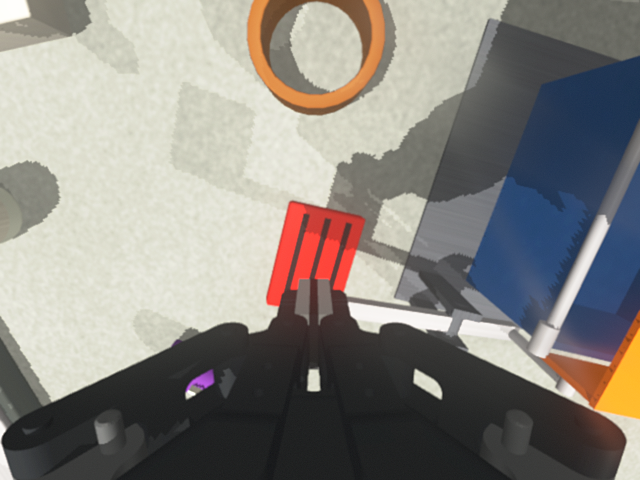

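The fingertips are shut and stand above the pedal. The wrist view shows it at about (315,255), and the arm is well clear of the lid's swing. Next I descend to contact.

```bash
python3 -m handwheel '[[0,0,10,0,0,0],[0,0,22,0,0,0],[0,0,30,0,0,0],[0,0,35,0,0,0],[0,0,38,0,0,0],[0,0,38,0,0,0]]'
```

```text
time: 3.3
eef_pos: [0.5839, -0.2287, 0.1245]
tool_rot: [[0.393, 0.92, -0.001], [0.92, -0.393, 0.0], [-0.0, -0.001, -1.0]]
wrist_force: [-0.1, 0.1, -0.4]
finger_gap: -0.0003
```

```bash
python3 -m handwheel '[[0,0,2,0,0,0],[0,0,4,0,0,0],[0,0,6,0,0,0],[0,0,8,0,0,0],[0,0,10,0,0,0],[0,0,12,0,0,0],[0,0,12,0,0,0]]'; python3 - <<'E'
from h import *
f=r.grab_frame('scene');save('scene2',f);f=r.grab_frame('side');save('side2',f)
import cv2
a=cv2.imread('pics/scene2.png')[200:400,200:466];b=cv2.imread('pics/side2.png')[120:320,290:556]
cv2.imwrite('pics/c2.png',cv2.resize(np.hstack([a,b]),None,fx=1.5,fy=1.5))
E
```

```text
time: 4.0
eef_pos: [0.5838, -0.2288, 0.1124]
tool_rot: [[0.393, 0.92, -0.001], [0.92, -0.393, 0.0], [-0.0, -0.001, -1.0]]
wrist_force: [-0.2, -0.5, 0.3]
finger_gap: -0.0002
```

View pics/c2.png

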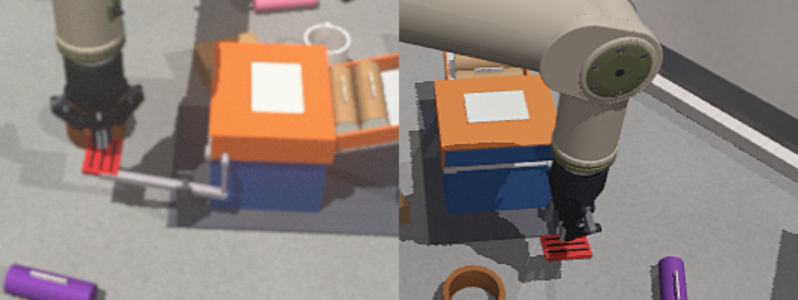

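No contact yet, and the tip looks closer to the pedal's edge than expected. I'll check this by projection before pressing.

```bash
python3 - <<'E'
from h import *
import pickle
for n in ['scene','side']:
    f=pickle.load(open(n+'0.pkl','rb'))
    im=cv2.imread(f'pics/{n}2.png')
    p=np.array(r.state()['eef_pos'])
    for d in [0.017,0.004,0.0]:
        q=p.copy();q[2]-=d;print(n,d,proj(f,q),'ped',proj(f,[.584,-.230,.098]))
    q=proj(f,p-[0,0,.017]).astype(int)
    c=im[q[1]-50:q[1]+50,q[0]-66:q[0]+66]
    c=cv2.resize(c,None,fx=6,fy=6,interpolation=cv2.INTER_CUBIC);cv2.circle(c,(66*6,300),4,(0,255,0),-1)
    cv2.imwrite(f'pics/{n}2c.png',c)
E
```

```text
scene 0.017 [268.19012492 302.67535834] ped [267.65410977 302.17706103]
scene 0.004 [267.74414083 298.47736848] ped [267.65410977 302.17706103]
scene 0.0 [267.60556938 297.17306723] ped [267.65410977 302.17706103]
side 0.017 [400.47303167 283.67082166] ped [400.96193675 283.37133427]
side 0.004 [401.16457485 280.21106968] ped [400.96193675 283.37133427]
side 0.0 [401.37984327 279.13391806] ped [400.96193675 283.37133427]
```

View pics/scene2c.png

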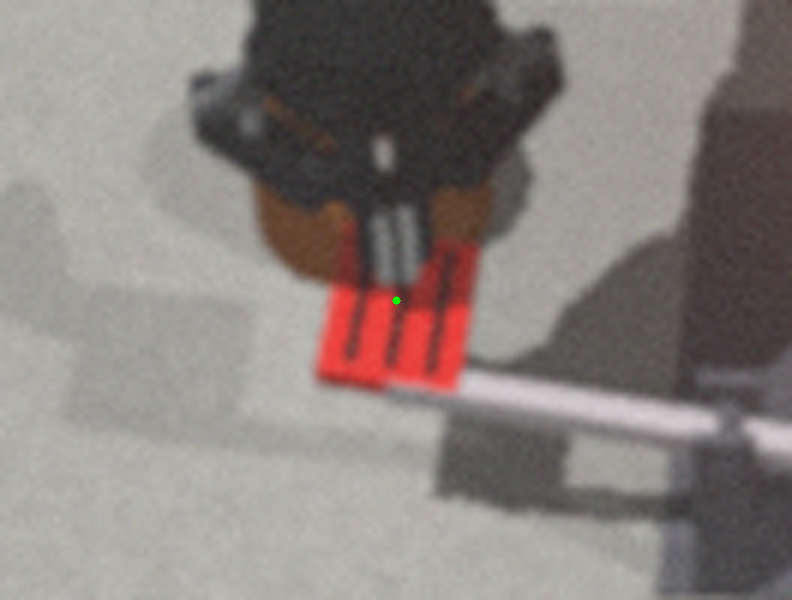

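View pics/side2c.png

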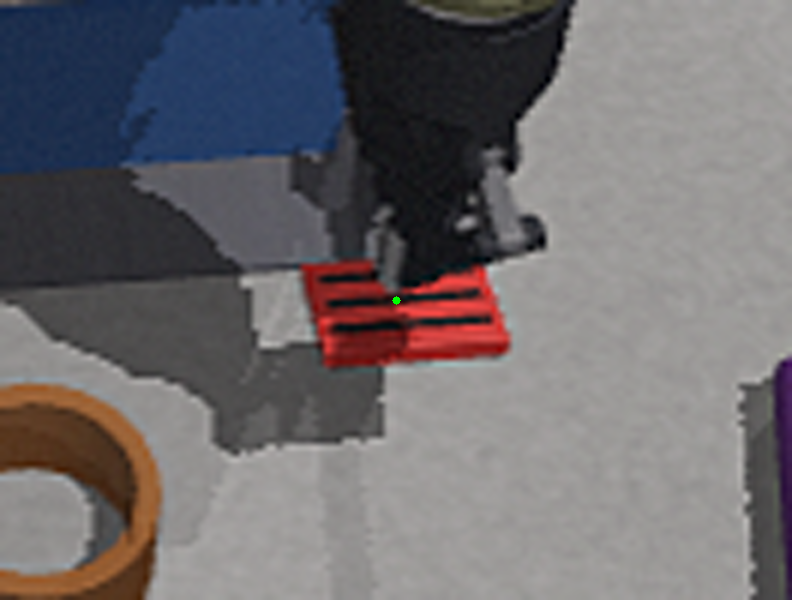

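The tips are in line with the pedal's middle and only a few mm above it. I'll start the press.

```bash
python3 -m handwheel '[[0,0,2,0,0,0],[0,0,4,0,0,0],[0,0,6,0,0,0],[0,0,8,0,0,0],[0,0,11,0,0,0],[0,0,14,0,0,0],[0,0,17,0,0,0],[0,0,20,0,0,0]]'
```

```text
time: 4.9
eef_pos: [0.5836, -0.2297, 0.0935]
tool_rot: [[0.394, 0.919, -0.0], [0.919, -0.394, -0.001], [-0.001, 0.0, -1.0]]
wrist_force: [-5.0, -0.9, 8.7]
finger_gap: -0.0
```

```bash
python3 -m handwheel '[[0,0,4,0,0,0],[0,0,8,0,0,0],[0,0,12,0,0,0],[0,0,16,0,0,0],[0,0,19,0,0,0],[0,0,21,0,0,0],[0,0,23,0,0,0],[0,0,24,0,0,0]]'
```

```text
time: 5.7
eef_pos: [0.583, -0.2314, 0.0696]
tool_rot: [[0.395, 0.919, -0.0], [0.919, -0.395, -0.002], [-0.002, 0.001, -1.0]]
wrist_force: [-5.8, -3.0, 9.4]
finger_gap: -0.0001
```

```bash
python3 -m handwheel '[[0,0,2,0,0,0],[0,0,4,0,0,0],[0,0,6,0,0,0],[0,0,8,0,0,0]]'; python3 - <<'E'
from h import *
f=r.grab_frame('scene');save('scene3',f);f=r.grab_frame('side');save('side3',f)
E
```

```text
time: 6.1
eef_pos: [0.5831, -0.2313, 0.0617]
tool_rot: [[0.395, 0.919, -0.0], [0.919, -0.395, -0.002], [-0.002, 0.001, -1.0]]
wrist_force: [-5.6, -2.7, 7.9]
finger_gap: -0.0003
```

View pics/scene3.png

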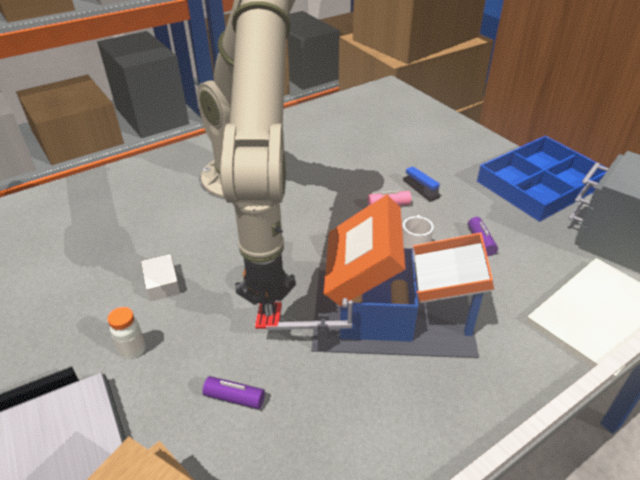

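View pics/side3.png

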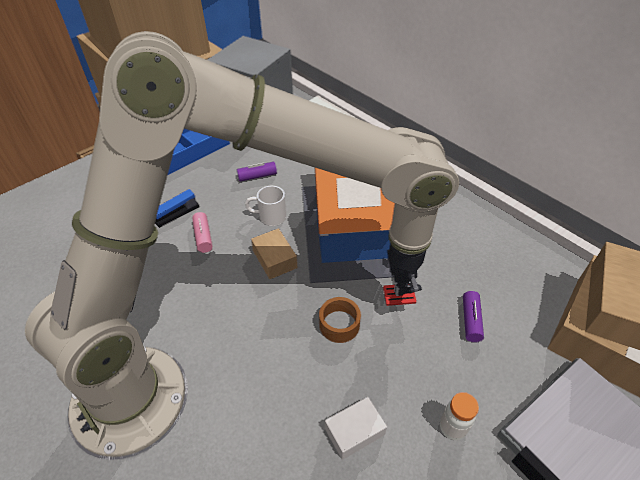

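The lid is open and the chute at (450,265) is already empty. The pedal isn't at its stop yet, though, so I keep pressing until the force rises.

```bash
python3 -m handwheel '[[0,0,1.5,0,0,0],[0,0,3,0,0,0],[0,0,4,0,0,0],[0,0,5,0,0,0],[0,0,5,0,0,0]]'
```

```text
time: 6.7
eef_pos: [0.5833, -0.231, 0.0565]
tool_rot: [[0.395, 0.919, -0.0], [0.919, -0.395, -0.002], [-0.002, 0.001, -1.0]]
wrist_force: [-4.1, -2.8, 6.2]
finger_gap: 0.0
```

```bash
python3 -m handwheel '[[0,0,1,0,0,0],[0,0,2,0,0,0],[0,0,3,0,0,0],[0,0,3,0,0,0]]'
```

```text
time: 7.1
eef_pos: [0.5835, -0.2308, 0.0535]
tool_rot: [[0.394, 0.919, 0.0], [0.919, -0.394, -0.002], [-0.002, 0.001, -1.0]]
wrist_force: [-3.2, -3.2, 5.5]
finger_gap: 0.0001
```

```bash
python3 -m handwheel '[[0,0,1,0,0,0],[0,0,2,0,0,0],[0,0,3,0,0,0],[0,0,3,0,0,0]]'; python3 - <<'E'
from h import *
f=r.grab_frame('scene');save('scene4',f);f=r.grab_frame('wrist');save('wrist4',f)
E
```

```text
time: 7.5
eef_pos: [0.5837, -0.2305, 0.0505]
tool_rot: [[0.394, 0.919, 0.0], [0.919, -0.394, -0.002], [-0.001, 0.001, -1.0]]
wrist_force: [-3.8, -1.2, 6.6]
finger_gap: 0.0001
```

View pics/scene4.png

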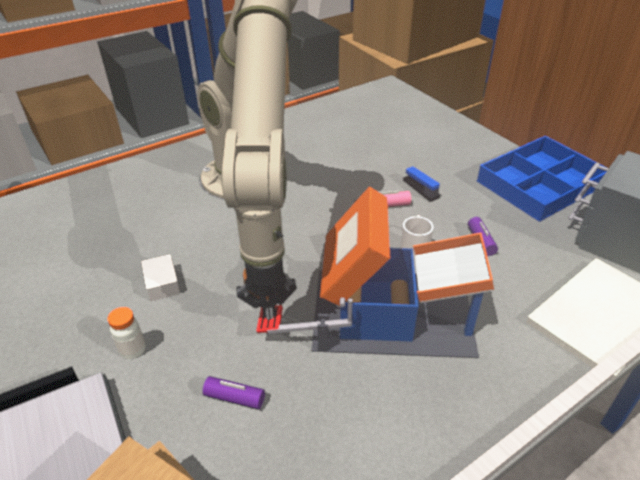

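View pics/wrist4.png

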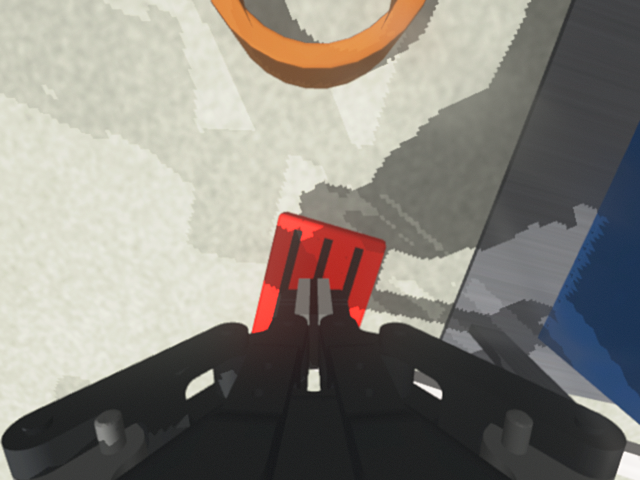

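```bash
python3 -m handwheel '[[0,0,0.7,0,0,0],[0,0,1.4,0,0,0],[0,0,2,0,0,0],[0,0,2,0,0,0]]';python3 -m handwheel '[[0,0,0.5,0,0,0],[0,0,1,0,0,0],[0,0,1.5,0,0,0],[0,0,1.5,0,0,0]]'
```

```text
time: 8.0
eef_pos: [0.5839, -0.2303, 0.0486]
tool_rot: [[0.394, 0.919, 0.001], [0.919, -0.394, -0.002], [-0.001, 0.001, -1.0]]
wrist_force: [-2.8, -1.4, 5.6]
finger_gap: 0.0001
time: 8.4
eef_pos: [0.584, -0.2303, 0.0475]
tool_rot: [[0.394, 0.919, 0.001], [0.919, -0.394, -0.001], [-0.001, 0.001, -1.0]]
wrist_force: [-3.2, -0.9, 10.4]
finger_gap: -0.0002
```

```bash
python3 -m handwheel '[[0,0,0.5,0,0,0],[0,0,1,0,0,0],[0,0,1,0,0,0]]'; python3 - <<'E'
from h import *
f=r.grab_frame('scene');save('scene5',f)
cv2.imwrite('pics/s5c.png',cv2.resize(cv2.imread('pics/scene5.png')[170:370,230:496],None,fx=3,fy=3,interpolation=cv2.INTER_CUBIC))
E
```

```text
time: 8.7
eef_pos: [0.5841, -0.2302, 0.0473]
tool_rot: [[0.394, 0.919, 0.001], [0.919, -0.394, -0.001], [-0.0, 0.002, -1.0]]
wrist_force: [-7.7, 0.1, 16.3]
finger_gap: -0.0001
```

View pics/s5c.png

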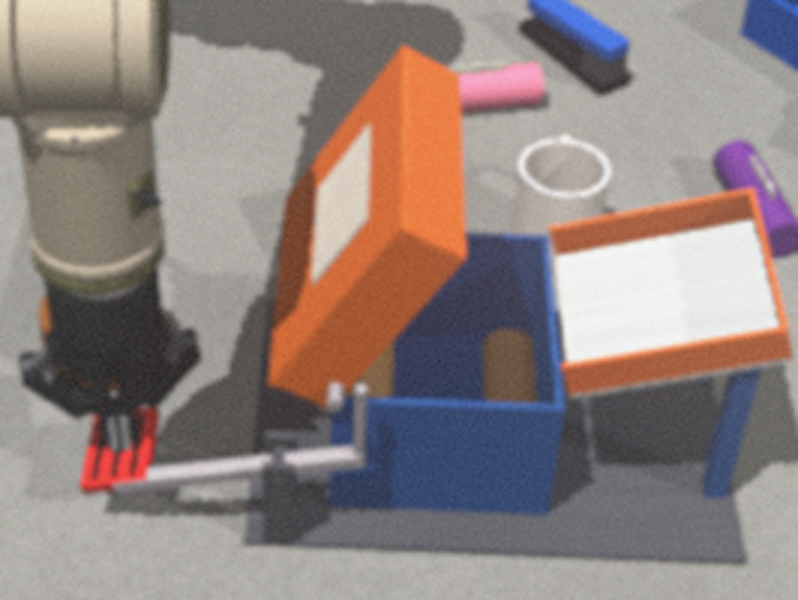

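The pedal is at its stop: the force rose to 16 N with no further travel. The lid is wide open and both tubes lie in the tub, at (380,370) and (508,365) in the crop. Now I ease it up slowly.

```bash
python3 -m handwheel '[[0,0,-0.5,0,0,0],[0,0,-1.2,0,0,0],[0,0,-2,0,0,0],[0,0,-2.8,0,0,0],[0,0,-3.6,0,0,0],[0,0,-4.4,0,0,0],[0,0,-5.2,0,0,0],[0,0,-6,0,0,0]]'
python3 -m handwheel '[[0,0,-0.8,0,0,0],[0,0,-1.6,0,0,0],[0,0,-2.4,0,0,0],[0,0,-3.2,0,0,0],[0,0,-4,0,0,0],[0,0,-4.8,0,0,0],[0,0,-5.6,0,0,0],[0,0,-6.4,0,0,0]]'
python3 -m handwheel '[[0,0,-0.8,0,0,0],[0,0,-1.6,0,0,0],[0,0,-2.4,0,0,0],[0,0,-3.2,0,0,0],[0,0,-4,0,0,0],[0,0,-4.8,0,0,0],[0,0,-5.6,0,0,0],[0,0,-6.4,0,0,0]]'
```

```text
time: 9.55
eef_pos: [0.5836, -0.2306, 0.0521]
tool_rot: [[0.394, 0.919, 0.0], [0.919, -0.394, -0.002], [-0.002, 0.001, -1.0]]
wrist_force: [-3.1, -2.6, 6.2]
finger_gap: -0.0001
time: 10.35
eef_pos: [0.5832, -0.2311, 0.0585]
tool_rot: [[0.395, 0.919, -0.0], [0.919, -0.395, -0.002], [-0.002, 0.001, -1.0]]
wrist_force: [-3.9, -4.3, 7.5]
finger_gap: 0.0004
time: 11.15
eef_pos: [0.583, -0.2314, 0.0649]
tool_rot: [[0.395, 0.919, -0.0], [0.919, -0.395, -0.002], [-0.002, 0.001, -1.0]]
wrist_force: [-5.3, -3.1, 7.4]
finger_gap: -0.0002
```

```bash
for i in 1; do python3 -m handwheel '[[0,0,-0.8,0,0,0],[0,0,-1.6,0,0,0],[0,0,-2.4,0,0,0],[0,0,-3.2,0,0,0],[0,0,-4,0,0,0],[0,0,-4.8,0,0,0],[0,0,-5.6,0,0,0],[0,0,-6.4,0,0,0]]'; done
python3 -m handwheel '[[0,0,-0.8,0,0,0],[0,0,-1.6,0,0,0],[0,0,-2.4,0,0,0],[0,0,-3.2,0,0,0],[0,0,-4,0,0,0],[0,0,-4.8,0,0,0],[0,0,-5.6,0,0,0],[0,0,-6.4,0,0,0]]'
python3 -m handwheel '[[0,0,-0.8,0,0,0],[0,0,-1.6,0,0,0],[0,0,-2.4,0,0,0],[0,0,-3.2,0,0,0],[0,0,-3.9,0,0,0],[0,0,-4.6,0,0,0],[0,0,-5.3,0,0,0],[0,0,-6,0,0,0]]'
```

```text
time: 11.95
eef_pos: [0.5831, -0.2313, 0.0714]
tool_rot: [[0.395, 0.919, -0.0], [0.919, -0.395, -0.002], [-0.002, 0.001, -1.0]]
wrist_force: [-4.3, -3.3, 7.2]
finger_gap: -0.0004
time: 12.75
eef_pos: [0.5834, -0.2309, 0.0778]
tool_rot: [[0.395, 0.919, 0.0], [0.919, -0.395, -0.002], [-0.002, 0.001, -1.0]]
wrist_force: [-4.5, -1.3, 7.5]
finger_gap: -0.0002
time: 13.55
eef_pos: [0.5839, -0.2303, 0.0839]
tool_rot: [[0.394, 0.919, 0.001], [0.919, -0.394, -0.001], [-0.001, 0.001, -1.0]]
wrist_force: [-3.8, -1.4, 7.5]
finger_gap: 0.0003
```

Time 13.6 s, so there is room to go slower towards shut, at 4–5 mm/s.

```bash
python3 -m handwheel '[[0,0,-0.6,0,0,0],[0,0,-1.2,0,0,0],[0,0,-1.8,0,0,0],[0,0,-2.4,0,0,0],[0,0,-3,0,0,0],[0,0,-3.5,0,0,0],[0,0,-4,0,0,0],[0,0,-4.5,0,0,0]]'
python3 -m handwheel '[[0,0,-0.5,0,0,0],[0,0,-1,0,0,0],[0,0,-1.5,0,0,0],[0,0,-2,0,0,0],[0,0,-2.5,0,0,0],[0,0,-3,0,0,0],[0,0,-3.5,0,0,0],[0,0,-4,0,0,0]]'
python3 - <<'E'
from h import *
f=r.grab_frame('scene');save('scene6',f)
cv2.imwrite('pics/s6c.png',cv2.resize(cv2.imread('pics/scene6.png')[170:370,230:496],None,fx=3,fy=3,interpolation=cv2.INTER_CUBIC))
E
```

```text
time: 14.35
eef_pos: [0.5843, -0.2298, 0.0885]
tool_rot: [[0.393, 0.919, 0.001], [0.919, -0.393, -0.001], [-0.0, 0.002, -1.0]]
wrist_force: [-2.5, -0.2, 7.7]
finger_gap: -0.0002
time: 15.15
eef_pos: [0.5847, -0.2292, 0.0925]
tool_rot: [[0.393, 0.92, 0.002], [0.92, -0.393, -0.001], [0.0, 0.002, -1.0]]
wrist_force: [-0.4, 0.5, 7.3]
finger_gap: -0.0002
```

View pics/s6c.png

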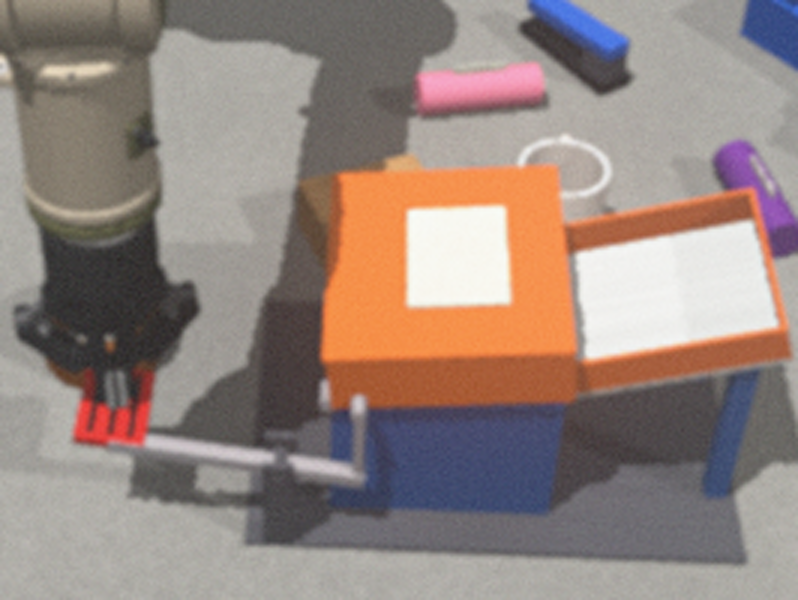

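The lid is almost shut. The remaining few mm go at 3–4 mm/s until the force vanishes.

```bash
python3 -m handwheel '[[0,0,-0.4,0,0,0],[0,0,-0.8,0,0,0],[0,0,-1.2,0,0,0],[0,0,-1.6,0,0,0],[0,0,-2,0,0,0],[0,0,-2.4,0,0,0],[0,0,-2.7,0,0,0],[0,0,-3,0,0,0]]'
python3 -m handwheel '[[0,0,-0.3,0,0,0],[0,0,-0.6,0,0,0],[0,0,-0.9,0,0,0],[0,0,-1.2,0,0,0],[0,0,-1.5,0,0,0],[0,0,-1.8,0,0,0],[0,0,-2.1,0,0,0],[0,0,-2.4,0,0,0]]'
```

```text
time: 16.0
eef_pos: [0.5851, -0.2288, 0.0955]
tool_rot: [[0.392, 0.92, 0.002], [0.92, -0.392, -0.0], [0.001, 0.002, -1.0]]
wrist_force: [0.2, 2.4, 6.0]
finger_gap: -0.0
time: 16.8
eef_pos: [0.5852, -0.2284, 0.0975]
tool_rot: [[0.392, 0.92, 0.002], [0.92, -0.392, 0.0], [0.001, 0.002, -1.0]]
wrist_force: [3.0, 1.5, 4.0]
finger_gap: 0.0002
```

```bash
python3 -m handwheel '[[0,0,-0.3,0,0,0],[0,0,-0.6,0,0,0],[0,0,-0.9,0,0,0],[0,0,-1.2,0,0,0],[0,0,-1.5,0,0,0],[0,0,-1.8,0,0,0],[0,0,-2.1,0,0,0],[0,0,-2.4,0,0,0]]'
python3 -m handwheel '[[0,0,-0.3,0,0,0],[0,0,-0.6,0,0,0],[0,0,-0.9,0,0,0],[0,0,-1.2,0,0,0],[0,0,-1.5,0,0,0],[0,0,-1.8,0,0,0],[0,0,-2.1,0,0,0],[0,0,-2.4,0,0,0]]'
```

```text
time: 17.6
eef_pos: [0.5833, -0.2292, 0.0987]
tool_rot: [[0.394, 0.919, -0.001], [0.919, -0.394, -0.0], [-0.001, -0.001, -1.0]]
wrist_force: [0.5, 0.2, -0.2]
finger_gap: -0.0
time: 18.4
eef_pos: [0.584, -0.2288, 0.1016]
tool_rot: [[0.393, 0.92, -0.0], [0.92, -0.393, -0.0], [-0.0, -0.0, -1.0]]
wrist_force: [-0.3, -0.7, 0.3]
finger_gap: 0.0001
```

The force is gone, so the fingers are off the pedal with the lid shut. I'll back off upward and check.

```bash
python3 -m handwheel '[[0,0,-3,0,0,0],[0,0,-10,0,0,0],[0,0,-20,0,0,0],[0,0,-35,0,0,0],[0,0,-50,0,0,0],[0,0,-60,0,0,0],[0,0,-65,0,0,0],[0,0,-65,0,0,0]]'
python3 - <<'E'
from h import *
import pickle
for n in ['scene','side']:
    f=r.grab_frame(n);save(n+'7',f);g=pickle.load(open(n+'0.pkl','rb'))
    d=[]
    for im in (g['pixels'],f['pixels']):
        h=cv2.cvtColor(im,cv2.COLOR_RGB2HSV)
        m=(((h[...,0]<5)|(h[...,0]>174))&(h[...,1]>150)&(h[...,2]>90)).astype(np.uint8)
        m=cv2.morphologyEx(m,cv2.MORPH_CLOSE,np.ones((7,7)));cs,_=cv2.findContours(m,cv2.RETR_EXTERNAL,cv2.CHAIN_APPROX_NONE)
        c=max(cs,key=cv2.contourArea);d.append(cv2.boundingRect(c))
    print(n,'pedal before/after',d)
    D=np.abs(f['pixels'].astype(int)-g['pixels']).max(2).clip(0,255).astype(np.uint8)
    cv2.imwrite(f'pics/{n}d.png',D)
E
```

```text
time: 19.2
eef_pos: [0.5844, -0.229, 0.1676]
tool_rot: [[0.393, 0.92, 0.001], [0.92, -0.393, -0.0], [0.0, 0.001, -1.0]]
wrist_force: [0.2, -0.2, -0.3]
finger_gap: 0.0003
scene pedal before/after [(256, 289, 26, 27), (255, 289, 26, 28)]
side pedal before/after [(384, 275, 35, 19), (384, 275, 35, 19)]
```

View pics/scene7.png

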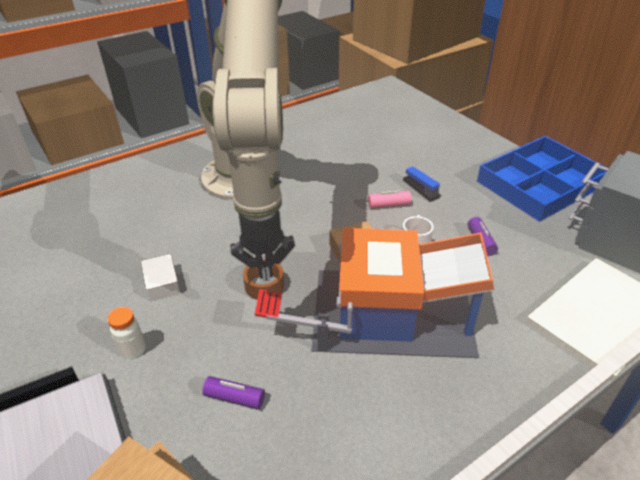

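View pics/scened.png

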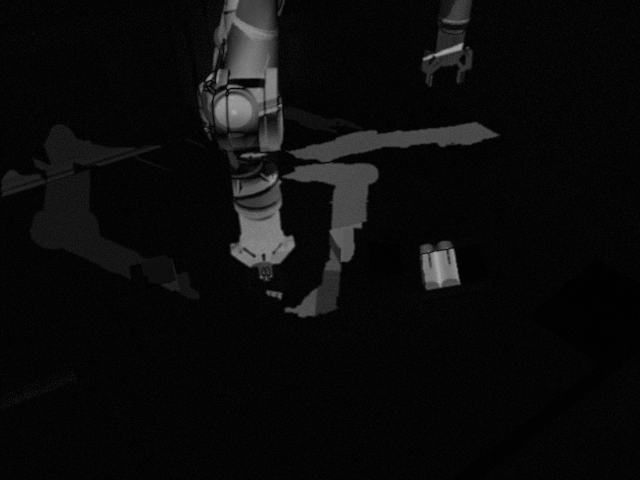

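The pedal and lid are back at rest. The difference picture shows only the arm, its shadows and the two tubes gone from the chute at (440,265). I'm handing in.

```bash
python3 -c "
from cell import r
print(r.finish_job())"
```

```text
the job is handed in; nothing more can be done
None
```

The job is done and handed in at about 19 s. I pressed the pedal with shut fingertips down to its stop: the force rose to about 16 N with no further travel, and the lid stood wide open. A picture with the pedal held down showed both tubes in the tub. I then let the pedal up over about 9 s, at 8 mm/s slowing to 3 mm/s, until the contact force fell to zero.

- **Pedal and lid:** in the last pictures the pedal was back at its starting pixels within 1 px in both views, and the lid showed no change.
- **Surroundings:** the scene camera's before/after difference showed only the arm, its shadows and the two tubes missing from the chute. I judged the bystanders from that scene view only. The side view's difference image was saved but not viewed.
- **Disagreement:** contact came about 10 mm lower than the stated 17 mm fingertip offset implied, so I found both contact and the stop by force.

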